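# Shut and lock the cover of a chilled sample box with its quarter-turn fastener

### The arm

A 6-joint arm with a two-finger parallel gripper is mounted at the origin on the work surface. World frame = base frame: x ahead of the robot, y to its left, z up, the work surface at z = 0. Lengths are in m, angles in degrees, forces in N, time in s.
With the tool pointing down it reaches from about 0.4 to 0.825 m from the base axis. Payload 7 kg.
Tool frame: the origin (TCP) lies at the very end of the fingers, on their centre line; the grasp point (between the pads) lies tcp_to_grasp behind it (tcp_to_grasp is the distance from the TCP to the grasp point, in m); x points along the fingers, y is the direction in which the jaws open and shut, and the axes are right-handed (so a half turn about x gives the same grasp; the last joint's range is limited). The gripper opens to 88 mm and grips with 3 to 60 N. Pads are 19 mm wide; open, the fingers measure 130 mm over their backs; the gripper's body (78 mm by 193 mm) begins 47 mm behind the grasp point.
Start: joints at [91.106, 20.546, 0.682, 0, -70.136, -16.507], TCP at [0.179, 0.651, 0.227] pointing down, gripper open.
Joint ranges: [-176.03, 176.03], [-82.01, 121.73], [-58.28, 71.71], [-173.87, 95.51], [-174.79, -0.11], [-173.66, 173.66]. Speed limits (degrees/s): [136.94, 136.94, 172.46, 180, 180, 180].

### API

Orientations are given as [roll, pitch, yaw] about the fixed x, y, z axes, in that order (R = Rz(yaw) Ry(pitch) Rx(roll)).
In Python, from plant import * gives the robot as it stands. The module is installed in compiled form; this text tells all that it offers.
- The arm moves only by the shell command python3 -m pendant 'ROWS'. ROWS is JSON, a list of rows, each an object with "claw": the finger opening in mm, from 0 to 87.6; "linear": the shift along the tool's x, y, z in mm, a list of three; "twist": the turn about the tool's x in rad. In form: [{"claw": claw, "linear": [tx, ty, tz], "twist": twist}, ...]. A call has exactly 10 rows; each row shifts and turns the commanded pose from where the row before left it, along the tool's axes as they then stand; what a row does not reach is not made up. A row lasts 1/12 s, in which the tool goes at most 41.7 mm and 7.16 degrees, less where a joint would pass 70% of its speed; a pose out of reach is approached as far as the arm can. A call with a gripper value outside its range is refused whole. The fingers move at their own pace and stop on an object; the grip force is fixed at half the most. Time passes only in rows, so rows that do not move let the fingers close, or fill a call up. It gives the time, the measured TCP pose, the force and the opening at its end, in the units of the state.
- get_obs(): the state, without advancing time (a new reading comes with each control period).
- snapshot(name): name is "side" or "top"; returns (picture, depth): 384x512x3 uint8, red, green, blue; 384x512 float32, m along the optical axis (not along the pixel's ray), 0 where there is no reading.
- camera_params(name): a dict with "fx", "fy", "cx", "cy" (pixels), "rvec" (rotation vector, rad) and "tvec" (3), from world to camera coordinates, as OpenCV has them. Camera axes: x right, y down, z forward; pixel columns grow to the right and rows downward; lengths in m; the calibration is good to about 2 mm. A picture is of the moment at which its call begins. camera_params takes no time and is no camera call.
- close_job(): hands the job in, once; it reports no verdict.
Trained networks look in the newest picture that a camera, given by its name, has taken for a name from the list of things; names that differ only in an ending like _2 or _b are one class to them, and where a whole thing is asked for, a point or a joint stands for the part that bears it (a point fixed in the world has none). Each returns a list of dicts, best first, with "confidence" (0 to 1); they miss things now and then, are a little off and sometimes report something else, mostly with a low value. They report only what shows in the picture. A call takes as long as a camera call.
- boxes_of(camera, target): "xy" ([column, row] in pixels, amid what is visible of it).
The state is a dict: "clock": time; "joint_pos": joint angles; "qvel": joint speeds; "tau": joint torques, N m; "tool_pos": TCP position; "orientation": TCP orientation; "force": force on the tool from outside, world axes, zero at the start; "moment": the same for the moment, N m; "opening": finger opening in m.
Only numpy, scipy, OpenCV 4.12 (cv2) and the standard library are available. Lean on these libraries where they do the work, as an engineer would, in place of code of your own. Each camera call takes 0.05 s, during which the arm holds its last target. There are 200 camera calls.

### The job

One of the two steel sample boxes has its cover standing ajar. Push that cover fully shut with a fingertip, then set a fingertip in the slot of the fastener in that cover and turn it clockwise (seen from above) as far as it goes, so that the slot points straight from front to back and the cover is locked. Leave the other box locked and the things around in their places, never raise either cover, and finish clear of everything.

Things in the scene. Friction and masses are not known exactly. Their poses are not given: they have to be found in the camera images.
- open_bay: The box to work on, with its cover ajar: steel box fixed to the table, 200 mm deep (x) by 240 mm wide (y); housing 95 mm tall, cover 28 mm thick with the same outline, its top 123 mm above the table when shut. Origin: centre of the underside; x from front (robot side) to the hinge at the back, y left, z up. It may stand at the left or at the right.
- open_lid (a joint): opening angle of its cover (rad): 0 shut, starts at 0.35 to 0.55. The hinge line is the back edge of the cover's underside (100 mm behind the box's origin, 95 mm up, along y). Stiff hinge: the cover stays where left; a push down of 3 to 8 N on its front half moves it.
- open_edge (a point): middle of the front edge of that cover's top face; moves with the cover
- open_slot (a point): Fastener: white plastic disc 116 mm across, flush in the cover, with one straight dark-floored slot across its middle, 38 mm wide, 18 mm deep, 110 mm long, ends closed by the cover. This point: on its axis, level with the cover's top face, midway across, 80 mm behind the front edge; z = axis, y along the slot. A tip 30 to 40 mm off the axis, pushed sideways against a slot wall, turns it.
- open_dial (a joint): turn of that fastener (rad): 0 = slot along the box's y (unlocked); grows clockwise from above to a hard stop at 1.571 = slot front to back (locked). Starts at 0 to 0.3; 0.12 N m of friction, stays where left. Its cam tongue swings under a keeper on the front wall; turned before the cover is shut, it blocks the cover.
- shut_bay: The other box, identical, its cover shut and locked, to be left alone: steel box fixed to the table, 200 mm deep (x) by 240 mm wide (y); housing 95 mm tall, cover 28 mm thick with the same outline, its top 123 mm above the table when shut. Origin: centre of the underside; x from front (robot side) to the hinge at the back, y left, z up. 
- shut_lid (a joint): opening angle of the other box's cover (rad), 0 = shut
- shut_slot (a point): The other box's fastener (leave alone): same point and axes as open_slot
- shut_dial (a joint): turn of the other box's fastener (rad), 1.571 = locked
- small_jar: Bystander, leave in place: closed glass jar, 44 mm across, 60 mm tall, between the two boxes; origin at the centre of its underside
- beaker: Bystander, leave in place: open glass beaker, 48 mm across, 70 mm tall, between the two boxes; origin at the centre of its underside
- sample_bottle: Bystander, leave in place: glass bottle with a cap, 66 mm across, 200 mm tall, at the left of the boxes; origin at the centre of its underside
- wash_bottle: Bystander, leave in place: white plastic squeeze bottle with a bent spout, 64 mm across, 180 mm tall, at the right of the boxes; origin at the centre of its underside
- screwdriver: Bystander, leave in place: screwdriver 180 mm long lying in front of the boxes (not needed); origin near its middle
- dish: Bystander, leave in place: white dish, 90 mm across, 18 mm tall, front right; origin at the centre of its underside
- weight: Bystander, leave in place: brass cylinder, 36 mm across, 40 mm tall, front left; origin at the centre of its underside

How it is judged (in metres and radians):
On the way, in this order (a step that is already met when the one before it is completed fails the run):
1. the ajar cover is pushed shut while its fastener is still unlocked (value of joint open_lid below 0.03 rad and value of joint open_dial below 0.9 rad), for 0.1 s.
2. the fastener is turned to its stop with the cover shut (value of joint open_lid below 0.03 rad and value of joint open_dial above 1.45 rad), for 0.2 s.
At the end, for the whole second after the job is handed in: The cover that stood ajar is shut (within 0.03 rad) and its fastener turned to within 0.12 rad of the stop, at rest; the other box is still shut and locked (all of step 2 and value of joint shut_lid below 0.03 rad and value of joint shut_dial above 1.45 rad and velocity of joint open_dial below 0.05 rad/s); the robot touches nothing.
It fails at once if the ajar cover is raised instead of pushed shut (value of joint open_lid above 0.65 rad).
It fails at once if the other box is unlocked or its cover raised (value of joint shut_dial below 1.35 rad or value of joint shut_lid above 0.05 rad).
It fails at once if a bystander is lifted, carried or pushed away (moved over 40 mm) (distance of any of small_jar, beaker, sample_bottle, wash_bottle, screwdriver, dish, weight from where it was at the start of the episode above 0.04 m).
It fails at once if a bystander is toppled (angle between any of small_jar, beaker, sample_bottle, wash_bottle, dish, weight's own z axis and vertical above 0.6 rad).
It also fails if it takes over 45 s, if anything falls off the work surface, if the arm or the gripper's body presses on something with over 40 N, if the wrist force passes 120 N, or if a joint passes its speed limit or range.

## Working session

There is one attempt and no reset: what is moved stays moved. The work goes in short steps, Python scripts to look and compute and a shell command to move; the robot and the scene stay as the last step left them, time stands still between calls to the robot, and variables do not carry over. Pictures are saved under pics/ and viewed, about 8 in all and at most 12, crops included, and the job is handed in when it is done.

```bash
mkdir -p pics; cat > h.py <<'E'
from plant import *
import numpy as np, cv2
from scipy.spatial.transform import Rotation as R
def cam(n):
    p=camera_params(n); return p,R.from_rotvec(np.ravel(p['rvec'])).as_matrix(),np.ravel(p['tvec'])
def cloud(n,d):
    p,Rm,t=cam(n); v,u=np.mgrid[:d.shape[0],:d.shape[1]]
    P=np.stack([(u-p['cx'])/p['fx']*d,(v-p['cy'])/p['fy']*d,d],-1)
    W=(P-t)@Rm; W[d==0]=np.nan; return W
def save(n,pic): cv2.imwrite('pics/'+n+'.png',pic[:,:,::-1])
E
python3 - <<'E'
from h import *
np.set_printoptions(precision=3,suppress=True)
o=get_obs();print(o)
ims=[]
for n in('side','top'):
    a,d=snapshot(n);ims.append(a);W=cloud(n,d);np.save(n+'.npy',W);np.save(n+'_rgb.npy',a)
    for t in('open_slot','open_edge','shut_slot','open_bay','shut_bay','sample_bottle','wash_bottle','screwdriver','small_jar','beaker'):
        for b in boxes_of(n,t)[:2]:
            x,y=map(int,b['xy']);print(n,t,x,y,round(b['confidence'],2),W[y,x] if 0<=y<384 and 0<=x<512 else '')
    save(n,a)
E
```

```text
{'clock': 0.0, 'joint_pos': array([ 91.106,  20.59 ,   0.633,  -0.02 , -70.135, -16.507]), 'qvel': array([-0.056, -0.019, -0.   , -0.012, -0.058,  0.059]), 'tau': array([ -0.001, -58.271,  29.306,   6.998,   0.007,  -0.   ]), 'tool_pos': array([0.179, 0.65 , 0.226]), 'orientation': array([  95.17 ,   89.905, -100.238]), 'force': array([0.974, 0.981, 0.223]), 'moment': array([ 0.043, -0.008, -0.046]), 'opening': 0.0874817265394215}
side open_slot 215 130 0.83 [0.639 0.224 0.155]
side open_edge 216 136 0.73 [0.631 0.212 0.142]
side shut_slot 323 215 0.68 [ 0.599 -0.197  0.104]
side open_bay 213 155 0.6 [0.627 0.23  0.067]
side shut_bay 327 228 0.82 [ 0.551 -0.236  0.123]
side shut_bay 215 132 0.28 [0.636 0.222 0.15 ]
side sample_bottle 147 137 0.58 [0.522 0.423 0.101]
side wash_bottle 411 319 0.83 [ 0.479 -0.473  0.1  ]
side wash_bottle 214 156 0.5 [0.641 0.242 0.05 ]
side screwdriver 221 230 0.84 [0.448 0.012 0.02 ]
side small_jar 247 214 0.54 [ 0.523 -0.013  0.041]
side beaker 279 180 0.88 [0.69  0.011 0.046]
side beaker 307 332 0.58 [ 0.376 -0.321  0.002]
top open_slot 190 166 0.69 [0.627 0.218 0.143]
top open_edge 190 163 0.97 [0.636 0.216 0.155]
top shut_slot 314 174 0.96 [ 0.597 -0.21   0.103]
top shut_slot 194 169 0.22 [0.617 0.205 0.143]
top open_bay 194 166 0.8 [0.627 0.205 0.141]
top shut_bay 312 170 0.87 [ 0.611 -0.203  0.102]
top shut_bay 189 166 0.27 [0.628 0.222 0.14 ]
top sample_bottle 126 191 0.97 [0.546 0.431 0.149]
top sample_bottle 342 236 0.56 [ 0.373 -0.323  0.006]
top wash_bottle 384 199 0.63 [ 0.503 -0.45   0.115]
top wash_bottle 189 167 0.44 [0.624 0.221 0.144]
top screwdriver 248 211 0.67 [0.473 0.025 0.023]
top beaker 257 154 0.62 [ 0.686 -0.013  0.011]
```

```bash
python3 - <<'E'
from h import *
a=np.load('top_rgb.npy')[100:260,90:410]; b=np.load('side_rgb.npy')
cv2.imwrite('pics/t1.png',cv2.resize(a,None,fx=2.5,fy=2.5,interpolation=2)[:,:,::-1])
cv2.imwrite('pics/s1.png',cv2.resize(b,None,fx=1.5,fy=1.5,interpolation=2)[:,:,::-1])
E
```

```text
(no output)
```

View pics/t1.png

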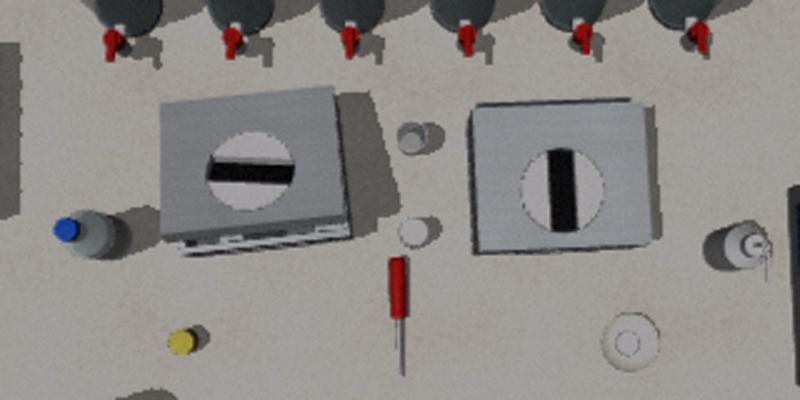

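View pics/s1.png

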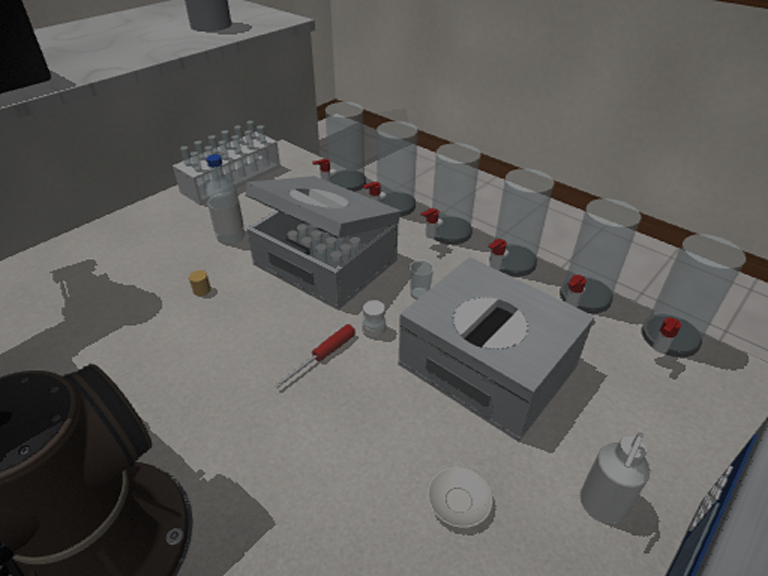

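The top view (crop) shows the ajar box at the left (disc near crop 250,172; slot nearly along y) and the locked box at the right (562,190). The side view confirms this: the left cover is raised, and the jar and beaker stand between the boxes.

```bash
python3 - <<'E'
from h import *
np.set_printoptions(precision=4,suppress=True)
W=np.load('top.npy'); a=np.load('top_rgb.npy').astype(int)
x,y,z=W[...,0],W[...,1],W[...,2]
m=(x>.48)&(x<.85)&(y>.06)&(y<.375)&(z>.11)&(z<.32)
P=W[m]
for k in range(6):
    c=np.linalg.lstsq(np.c_[P[:,:2],np.ones(len(P))],P[:,2],rcond=None)[0]
    r=P[:,2]-np.c_[P[:,:2],np.ones(len(P))]@c; P=P[abs(r)<max(.004,1.5*r.std())]
print('plane',c,r.std(),len(P)); ang=np.arctan(np.hypot(c[0],c[1])); yaw=np.arctan2(c[1],c[0]); print('angle',ang,'yaw from tilt deg',np.degrees(yaw))
# lid rectangle in lid plane
n=np.array([-c[0],-c[1],1]);n/=np.linalg.norm(n)
def rect(P):
    h=np.hypot(c[0],c[1]); ex=np.array([c[0]/h,c[1]/h,h]);ex/=np.linalg.norm(ex); ey=np.cross(n,ex)
    q=np.c_[P@ex,P@ey].astype(np.float32); rc=cv2.minAreaRect(q); b=cv2.boxPoints(rc)
    off=np.mean(P@n); return rc,[v[0]*ex+v[1]*ey+off*n for v in b],ex,ey
lab=(abs(z-(c[0]*x+c[1]*y+c[2]))<.006)&m
rc,b,ex,ey=rect(W[lab]); print(rc); print(np.array(b)); C=np.mean(b,0);print('centre',C,'ex',ex,'ey',ey)
# slot pixels: dark, in lid region
lum=a.sum(-1); s=(lum<120)&(abs(x-C[0])<.06)&(abs(y-C[1])<.07)&m
vv,uu=np.nonzero(s); 
print('slot px',len(uu),uu.mean(),vv.mean()); print('slot rect',cv2.minAreaRect(np.c_[uu,vv].astype(np.float32)))
# disc: brighter, project onto lid plane
p,Rm,t=cam('top'); C0=-Rm.T@t
u,v=np.meshgrid(range(512),range(384)); D=np.stack([(u-p['cx'])/p['fx'],(v-p['cy'])/p['fy'],np.ones_like(u)],-1)@Rm
nn=np.array([-c[0],-c[1],1]); k=(c[2]-C0@nn)/(D@nn); Q=C0+D*k[...,None]
S=Q[s]; q=np.c_[(S-C)@ex,(S-C)@ey]; print('slot on plane mean',q.mean(0),S.mean(0)); 
w=np.linalg.svd(q-q.mean(0))[2][0]; print('slot dir (ex,ey)',w, 'extent',np.ptp((q-q.mean(0))@w))
print('cam',C0)
# other box
m2=(abs(x-.62)<.16)&(y<-.05)&(y>-.36)&(abs(z-.123)<.008); print('shut',cv2.minAreaRect(W[m2][:,:2].astype(np.float32)),np.median(z[m2]))
E
```

```text
plane [-0.3712 -0.034   0.4004] 0.0019153115797343983 3033
angle 0.3568130526185516 yaw from tilt deg -174.76260592307747
((-0.5589593052864075, -0.1587822437286377), (0.2054198682308197, 0.23957513272762299), 0.1468854546546936)
[[0.7446 0.1077 0.1204]
 [0.7222 0.3462 0.1206]
 [0.5306 0.3281 0.1924]
 [0.553  0.0896 0.1921]]
centre [0.6376 0.2179 0.1564] ex [-0.9331 -0.0855  0.3493] ey [ 0.0913 -0.9958  0.    ]
slot px 229 190.02183406113537 168.61572052401746
slot rect ((189.97076416015625, 168.6726531982422), (33.88103485107422, 6.819644451141357), 2.4895529747009277)
slot on plane mean [0.0236 0.0011] [0.6157 0.2148 0.1646]
slot dir (ex,ey) [0.1636 0.9865] extent 0.1126536824826769
cam [0.4457 0.0204 1.4605]
shut ((0.6090291738510132, -0.20753954350948334), (0.20093436539173126, 0.2410934418439865), 1.2378664016723633) 0.12293452058885414
```

```bash
cat > go.py <<'E'
from h import *; import sys
np.set_printoptions(precision=4,suppress=True)
def plan(x,y,z,head):
    o=get_obs(); M=R.from_euler('xyz',o['orientation'],degrees=True).as_matrix(); P=o['tool_pos']
    h=np.degrees(np.arctan2(M[1,1],M[0,1])); dh=(head-h+90)%180-90
    print('t',o['clock'],'tcp',P,'toolx',M[:,0],'heading y',h,'\nlinear mm',M.T@(np.array([x,y,z])-P)*1000,'twist rad',np.radians(-dh),'j6',o['joint_pos'][5],'F',o['force'],'Mo',o['moment'],'op',o['opening'])
if __name__=='__main__': plan(*map(float,sys.argv[1:]))
E
python3 -c "import plant;print([k for k in dir(plant) if 'grasp' in k], getattr(plant,'tcp_to_grasp',None))"; python3 go.py .559 .211 .29 95.35
```

```text
['tcp_to_grasp'] 0.0188
t 1.1 tcp [0.1793 0.6507 0.2265] toolx [ 0.     -0.0001 -1.    ] heading y -105.40150946035513 
linear mm [ -63.4194  323.0877 -482.8693] twist rad -0.3621821648419486 j6 -16.508583762336077 F [-0.3116 -0.2205  1.1617] Mo [-0.0369 -0.0153 -0.0444] op 0.08748898788958252
```

```bash
python3 -m pendant '[{"claw":0,"linear":[-32,0,0],"twist":0},{"claw":0,"linear":[-31,10,-15],"twist":0},{"claw":0,"linear":[0,20,-30],"twist":0},{"claw":0,"linear":[0,20,-30],"twist":0},{"claw":0,"linear":[0,20,-30],"twist":0},{"claw":0,"linear":[0,20,-30],"twist":0},{"claw":0,"linear":[0,20,-30],"twist":0},{"claw":0,"linear":[0,20,-30],"twist":0},{"claw":0,"linear":[0,20,-30],"twist":0},{"claw":0,"linear":[0,20,-30],"twist":0}]'; python3 go.py .559 .211 .29 95.35
```

```text
clock: 1.93
tool_pos: [0.3808, 0.4176, 0.2899]
orientation: [-99.3, 90.0, 65.4]
force: [0.9, 0.3, 1.1]
opening: 0.0264
t 1.9333 tcp [0.3808 0.4176 0.2899] toolx [ 0.0003  0.0006 -1.    ] heading y -105.3848480988893 
linear mm [  -0.1759  151.9385 -226.646 ] twist rad -0.3618913692265051 j6 7.133423418882891 F [0.8982 0.3158 1.0899] Mo [ 0.052  -0.102   0.0301] op 0.026446835866927636
```

```bash
python3 -m pendant '[{"claw":0,"linear":[0,20,-30],"twist":0},{"claw":0,"linear":[0,20,-30],"twist":0},{"claw":0,"linear":[0,20,-30],"twist":0},{"claw":0,"linear":[0,20,-30],"twist":0},{"claw":0,"linear":[0,20,-30],"twist":0},{"claw":0,"linear":[0,20,-30],"twist":0},{"claw":0,"linear":[0,20,-30],"twist":0},{"claw":0,"linear":[0,12,-17],"twist":-0.12},{"claw":0,"linear":[0,0,0],"twist":-0.12},{"claw":0,"linear":[0,0,0],"twist":-0.12}]'; python3 go.py .559 .211 .215 95.35
```

```text
clock: 2.77
tool_pos: [0.5593, 0.2107, 0.2893]
orientation: [36.4, 90.0, -138.2]
force: [0.6, 0.3, 0.9]
opening: 0.0003
t 2.7667 tcp [0.5593 0.2107 0.2893] toolx [-0.0003 -0.0003 -1.    ] heading y -84.59837740984364 
linear mm [74.2897 -0.3117  0.2384] twist rad 0.0009009841666367678 j6 56.03689700967982 F [0.5996 0.2541 0.9229] Mo [0.0066 0.0127 0.0427] op 0.00025655263157249857
```

```bash
python3 -m pendant '[{"claw":0,"linear":[20,0,0],"twist":0},{"claw":0,"linear":[25,0,0],"twist":0},{"claw":0,"linear":[25,0,0],"twist":0},{"claw":0,"linear":[20,0,0],"twist":0},{"claw":0,"linear":[6,0,0],"twist":0},{"claw":0,"linear":[6,0,0],"twist":0},{"claw":0,"linear":[6,0,0],"twist":0},{"claw":0,"linear":[6,0,0],"twist":0},{"claw":0,"linear":[6,0,0],"twist":0},{"claw":0,"linear":[6,0,0],"twist":0}]'; python3 go.py .559 .211 .123 95.35
```

```text
clock: 3.6
tool_pos: [0.5588, 0.2126, 0.1641]
orientation: [-147.8, 89.9, 37.4]
force: [-2.4, -0.6, 4.4]
opening: -0.0
t 3.6 tcp [0.5588 0.2126 0.1641] toolx [ 0.0013  0.001  -1.    ] heading y -84.76840372722631 
linear mm [41.1023  1.6642  0.0152] twist rad -0.002066534886732829 j6 55.68532237761776 F [-2.4406 -0.5708  4.386 ] Mo [-0.028   0.874  -0.0451] op -1.405938760269226e-05
```

The cover is moving at about 4 N. I'll continue down to shut.

```bash
python3 -m pendant '[{"claw":0,"linear":[6,0,0],"twist":0},{"claw":0,"linear":[6,0,0],"twist":0},{"claw":0,"linear":[6,0,0],"twist":0},{"claw":0,"linear":[6,0,0],"twist":0},{"claw":0,"linear":[5,0,0],"twist":0},{"claw":0,"linear":[4,0,0],"twist":0},{"claw":0,"linear":[3,0,0],"twist":0},{"claw":0,"linear":[3,0,0],"twist":0},{"claw":0,"linear":[2,0,0],"twist":0},{"claw":0,"linear":[0,0,0],"twist":0}]'; python3 go.py .559 .211 .123 95.35
```

```text
clock: 4.43
tool_pos: [0.5583, 0.2122, 0.1232]
orientation: [94.1, 90.0, -80.6]
force: [-5.2, -1.0, 7.7]
opening: 0.0003
t 4.4333 tcp [0.5583 0.2122 0.1232] toolx [ 0.     -0.0003 -1.    ] heading y -84.75652197227639 
linear mm [ 0.187   1.2296 -0.5429] twist rad -0.0018591591419407515 j6 55.685722998631626 F [-5.1559 -1.0101  7.7228] Mo [-0.4613  1.9214  0.0265] op 0.00034060935134473913
```

```bash
python3 -m pendant '[{"claw":0,"linear":[1.5,0,0],"twist":0},{"claw":0,"linear":[1,0,0],"twist":0},{"claw":0,"linear":[0,0,0],"twist":0},{"claw":0,"linear":[0,0,0],"twist":0},{"claw":0,"linear":[0,0,0],"twist":0},{"claw":0,"linear":[0,0,0],"twist":0},{"claw":0,"linear":[0,0,0],"twist":0},{"claw":0,"linear":[0,0,0],"twist":0},{"claw":0,"linear":[0,0,0],"twist":0},{"claw":0,"linear":[0,0,0],"twist":0}]'
python3 -m pendant '[{"claw":50,"linear":[-20,0,0],"twist":0},{"claw":50,"linear":[-25,0,0],"twist":0},{"claw":50,"linear":[-25,0,0],"twist":0},{"claw":50,"linear":[0,0,25],"twist":0},{"claw":50,"linear":[0,0,30],"twist":0},{"claw":50,"linear":[0,0,30],"twist":0},{"claw":50,"linear":[0,0,30],"twist":0},{"claw":50,"linear":[0,0,25],"twist":0},{"claw":50,"linear":[0,0,0],"twist":0},{"claw":50,"linear":[0,0,0],"twist":0}]'
python3 - <<'E'
from h import *
np.set_printoptions(precision=4,suppress=True)
a,d=snapshot('top');W=cloud('top',d);x,y,z=np.moveaxis(W,-1,0)
m=(x>.48)&(x<.76)&(y>.06)&(y<.375)&(abs(z-.123)<.012); P=W[m]
c=np.linalg.lstsq(np.c_[P[:,:2],np.ones(len(P))],P[:,2],rcond=None)[0];print('plane',c,'z med',np.median(P[:,2]),cv2.minAreaRect(P[:,:2].astype(np.float32)))
p,Rm,t=cam('top'); C0=-Rm.T@t
u,v=np.meshgrid(range(512),range(384)); D=np.stack([(u-p['cx'])/p['fx'],(v-p['cy'])/p['fy'],np.ones_like(u)],-1)@Rm
Q=C0+D*((.123-C0[2])/D[...,2])[...,None]
s=(a.astype(int).sum(-1)<120)&(np.hypot(Q[...,0]-.604,Q[...,1]-.215)<.065)
q=Q[s][:,:2]; w=np.linalg.svd(q-q.mean(0))[2][0]; print('slot',len(q),q.mean(0),'heading',np.degrees(np.arctan2(w[1],w[0])),[np.ptp((q-q.mean(0))@k) for k in (w,[-w[1],w[0]])])
print(get_obs()['tool_pos'],get_obs()['opening'])
cv2.imwrite('pics/t2.png',cv2.resize(a[110:230,100:300],None,fx=3.5,fy=3.5,interpolation=2)[:,:,::-1])
E
```

```text
clock: 5.27
tool_pos: [0.5584, 0.2122, 0.1229]
orientation: [-176.0, 89.9, 9.3]
force: [-13.3, -1.3, 24.4]
opening: 0.0007
clock: 6.1
tool_pos: [0.4187, 0.1999, 0.1907]
orientation: [-140.0, 89.9, 45.3]
force: [1.2, -0.1, -0.1]
opening: 0.0498
plane [-0.0002  0.0005  0.1231] z med 0.12306751199417737 ((0.6218491792678833, 0.2171820104122162), (0.20121555030345917, 0.24097038805484772), 5.2821173667907715)
slot 313 [0.6022 0.2143] heading -94.26098987548926 [np.float64(0.11061341268051889), np.float64(0.033299603438400896)]
[0.4195 0.2002 0.1906] 0.04982515563058188
```

View pics/t2.png

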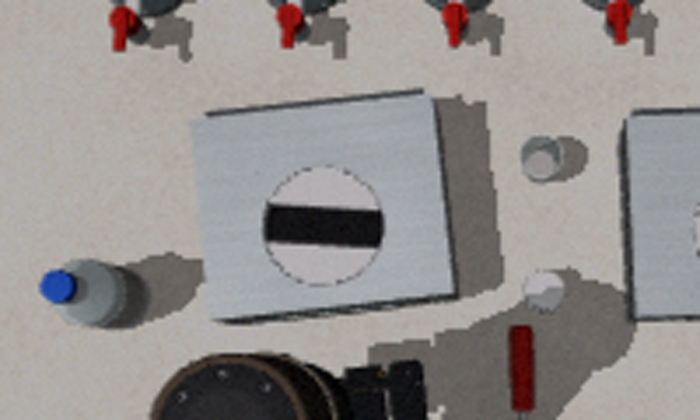

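The cover is shut (top plane level, z = 0.123). The slot is centred at crop (323,226), about 0.17 rad from unlocked. Next: move over it, align, and insert both tips.

```bash
python3 go.py .602 .2145 .19 85.7
```

```text
t 6.15 tcp [0.4195 0.2002 0.1906] toolx [ 0.0017  0.0015 -1.    ] heading y -84.70987115152207 
linear mm [   0.9631    2.5605 -183.0826] twist rad 0.16737932409643255 j6 45.37380138448437 F [0.2221 0.7764 0.1577] Mo [-0.0074 -0.0492  0.0121] op 0.04982515563058188
```

```bash
python3 -m pendant '[{"claw":50,"linear":[0,2.5,-25],"twist":0},{"claw":50,"linear":[0,0,-30],"twist":0},{"claw":50,"linear":[0,0,-30],"twist":0},{"claw":50,"linear":[0,0,-30],"twist":0},{"claw":50,"linear":[0,0,-30],"twist":0},{"claw":50,"linear":[0,0,-25],"twist":0},{"claw":50,"linear":[0,0,-13],"twist":0},{"claw":50,"linear":[0,0,0],"twist":0.085},{"claw":50,"linear":[0,0,0],"twist":0.083},{"claw":50,"linear":[0,0,0],"twist":0}]'; python3 go.py .602 .2145 .111 85.7
```

```text
clock: 6.98
tool_pos: [0.6029, 0.2133, 0.1886]
orientation: [52.3, 89.9, -132.4]
force: [-0.0, -0.7, -0.2]
opening: 0.0501
t 6.9833 tcp [0.6029 0.2133 0.1886] toolx [-0.0008 -0.0009 -1.    ] heading y -94.68406341145614 
linear mm [77.6493 -1.1728  0.9202] twist rad -0.006703171066351842 j6 48.362764411827555 F [-0.0403 -0.7436 -0.1948] Mo [-0.0693 -0.0051  0.0169] op 0.05005092661357105
```

```bash
python3 -m pendant '[{"claw":50,"linear":[15,-1,1],"twist":0},{"claw":50,"linear":[15,0,0],"twist":0},{"claw":50,"linear":[15,0,0],"twist":0},{"claw":50,"linear":[8,0,0],"twist":0},{"claw":50,"linear":[5,0,0],"twist":0},{"claw":50,"linear":[5,0,0],"twist":0},{"claw":50,"linear":[5,0,0],"twist":0},{"claw":50,"linear":[5,0,0],"twist":0},{"claw":50,"linear":[4,0,0],"twist":0},{"claw":50,"linear":[0,0,0],"twist":0}]'; python3 go.py .602 .2145 .111 85.7
```

```text
clock: 7.82
tool_pos: [0.6003, 0.2146, 0.1124]
orientation: [30.7, 90.0, -153.7]
force: [-0.1, -0.2, -0.3]
opening: 0.0499
t 7.8167 tcp [0.6003 0.2146 0.1124] toolx [-0.0007 -0.0004 -1.    ] heading y -94.3950215795588 
linear mm [ 1.3704  0.0107 -1.7412] twist rad -0.0016584394237471123 j6 48.43094683126131 F [-0.0664 -0.2438 -0.2817] Mo [-0.0497  0.0183  0.0215] op 0.04994291146725828
```

Tips are about 10.6 mm deep with no contact force. Now I turn.

```bash
python3 -m pendant '[{"claw":50,"linear":[0,0,-1],"twist":0.06},{"claw":50,"linear":[0,0,0],"twist":0.08},{"claw":50,"linear":[0,0,0],"twist":0.08},{"claw":50,"linear":[0,0,0],"twist":0.08},{"claw":50,"linear":[0,0,0],"twist":0.1},{"claw":50,"linear":[0,0,0],"twist":0.1},{"claw":50,"linear":[0,0,0],"twist":0.1},{"claw":50,"linear":[0,0,0],"twist":0.1},{"claw":50,"linear":[0,0,0],"twist":0.1},{"claw":50,"linear":[0,0,0],"twist":0.1}]'; python3 go.py .602 .2145 .111 5.3
```

```text
clock: 8.65
tool_pos: [0.6021, 0.2146, 0.1136]
orientation: [-122.6, 89.9, 1.2]
force: [1.4, -2.1, 0.2]
opening: 0.0502
t 8.65 tcp [0.6021 0.2146 0.1136] toolx [ 0.0011  0.     -1.    ] heading y -146.21892532523148 
linear mm [ 2.5667  0.1618 -0.0451] twist rad 0.49708852758108363 j6 -3.348030949608224 F [ 1.4031 -2.1197  0.2156] Mo [-0.4463 -0.6689  0.1694] op 0.05016110984240796
```

```bash
python3 -m pendant '[{"claw":50,"linear":[1,0,0],"twist":0.08},{"claw":50,"linear":[0,0,0],"twist":0.08},{"claw":50,"linear":[0,0,0],"twist":0.08},{"claw":50,"linear":[0,0,0],"twist":0.08},{"claw":50,"linear":[0,0,0],"twist":0.08},{"claw":50,"linear":[0,0,0],"twist":0.08},{"claw":50,"linear":[0,0,0],"twist":0.07},{"claw":50,"linear":[0,0,0],"twist":0.05},{"claw":50,"linear":[0,0,0],"twist":0.03},{"claw":50,"linear":[0,0,0],"twist":0}]'; python3 go.py .602 .2145 .111 5.3
```

```text
clock: 9.48
tool_pos: [0.6023, 0.2145, 0.1129]
orientation: [-86.8, 89.9, 1.1]
force: [1.6, -2.0, 1.5]
opening: 0.0502
t 9.4833 tcp [0.6023 0.2145 0.1129] toolx [ 0.0015  0.     -1.    ] heading y 177.88112560803359 
linear mm [ 1.8876  0.2967 -0.0322] twist rad -0.12948378493170648 j6 -39.245676672042194 F [ 1.5861 -1.9593  1.4898] Mo [-0.6431 -0.6936  0.1199] op 0.050157443190199255
```

```bash
python3 -m pendant '[{"claw":50,"linear":[0,0,0],"twist":0.03},{"claw":50,"linear":[0,0,0],"twist":0.02},{"claw":50,"linear":[0,0,0],"twist":0.02},{"claw":50,"linear":[0,0,0],"twist":0.02},{"claw":50,"linear":[0,0,0],"twist":0.02},{"claw":50,"linear":[0,0,0],"twist":0},{"claw":50,"linear":[0,0,0],"twist":0},{"claw":50,"linear":[0,0,0],"twist":0},{"claw":50,"linear":[0,0,0],"twist":0},{"claw":50,"linear":[0,0,0],"twist":0}]'; python3 go.py .602 .2145 .111 5.3
```

```text
clock: 10.32
tool_pos: [0.6021, 0.2144, 0.1127]
orientation: [-122.8, 89.9, -41.0]
force: [3.4, -4.3, 3.8]
opening: 0.0501
t 10.3167 tcp [0.6021 0.2144 0.1127] toolx [ 0.0011 -0.001  -1.    ] heading y 171.77905000875325 
linear mm [1.7203 0.1627 0.1286] twist rad -0.23598509534475456 j6 -45.39030781588986 F [ 3.4463 -4.2949  3.8114] Mo [-1.6858 -1.0169  1.4503] op 0.05008963001048096
```

The moment jumped to 1.45 N m against 0.12 from friction, so this is the hard stop. I'll centre the tips in the slot, lift out and back away.

```bash
python3 -m pendant '[{"claw":50,"linear":[0,0,0],"twist":-0.08},{"claw":50,"linear":[0,0,0],"twist":-0.08},{"claw":50,"linear":[0,0,0],"twist":-0.07},{"claw":50,"linear":[0,0,0],"twist":0},{"claw":50,"linear":[-6,0,0],"twist":0},{"claw":50,"linear":[-10,0,0],"twist":0},{"claw":50,"linear":[-20,0,0],"twist":0},{"claw":50,"linear":[-30,0,0],"twist":0},{"claw":50,"linear":[-30,0,0],"twist":0},{"claw":50,"linear":[-20,0,0],"twist":0}]'; python3 go.py .4 .18 .23 5.3
```

```text
clock: 11.15
tool_pos: [0.6024, 0.2151, 0.2324]
orientation: [-69.0, 89.8, 25.7]
force: [1.0, 0.6, -0.4]
opening: 0.0499
t 11.15 tcp [0.6024 0.2151 0.2324] toolx [ 0.0034  0.0017 -1.    ] heading y -175.27601947536644 
linear mm [  1.6407 204.6169 -18.3251] twist rad -0.010053436400755431 j6 -32.41849535608862 F [ 0.9775  0.6353 -0.3859] Mo [ 0.1968 -0.1601  0.0349] op 0.04993592005806562
```

```bash
python3 -m pendant '[{"claw":50,"linear":[0,25,0],"twist":0},{"claw":50,"linear":[0,25,0],"twist":0},{"claw":50,"linear":[0,25,0],"twist":0},{"claw":50,"linear":[0,25,0],"twist":0},{"claw":50,"linear":[0,25,0],"twist":0},{"claw":50,"linear":[0,25,0],"twist":0},{"claw":50,"linear":[0,25,0],"twist":0},{"claw":50,"linear":[0,15,0],"twist":0},{"claw":50,"linear":[0,0,0],"twist":0},{"claw":50,"linear":[0,0,0],"twist":0}]'
python3 - <<'E'
from h import *
a,d=snapshot('top');W=cloud('top',d);x,y,z=np.moveaxis(W,-1,0)
m=(x>.53)&(x<.71)&(y>.11)&(y<.32)&(abs(z-.123)<.015);P=W[m]
print(np.linalg.lstsq(np.c_[P[:,:2],np.ones(len(P))],P[:,2],rcond=None)[0])
p,Rm,t=cam('top'); C0=-Rm.T@t
u,v=np.meshgrid(range(512),range(384)); D=np.stack([(u-p['cx'])/p['fx'],(v-p['cy'])/p['fy'],np.ones_like(u)],-1)@Rm
Q=C0+D*((.123-C0[2])/D[...,2])[...,None]
s=(a.astype(int).sum(-1)<120)&(np.hypot(Q[...,0]-.602,Q[...,1]-.2145)<.056)
q=Q[s][:,:2]; w=np.linalg.svd(q-q.mean(0))[2][0]; print('slot',len(q),q.mean(0),'heading',np.degrees(np.arctan2(w[1],w[0])))
print(get_obs()['tool_pos'],get_obs()['force'])
cv2.imwrite('pics/t3.png',cv2.resize(a[100:260,90:410],None,fx=2.5,fy=2.5,interpolation=2)[:,:,::-1])
E
```

```text
clock: 11.98
tool_pos: [0.412, 0.1992, 0.2296]
orientation: [-45.5, 89.8, 49.3]
force: [-0.2, 0.3, 0.3]
opening: 0.0498
[ 0.00202528 -0.00037548  0.12162088]
slot 309 [0.60119749 0.2137399 ] heading -174.85402554753205
[0.41253581 0.19923404 0.22924003] [ 0.62752816 -1.19244585  0.31927283]
```

View pics/t3.png

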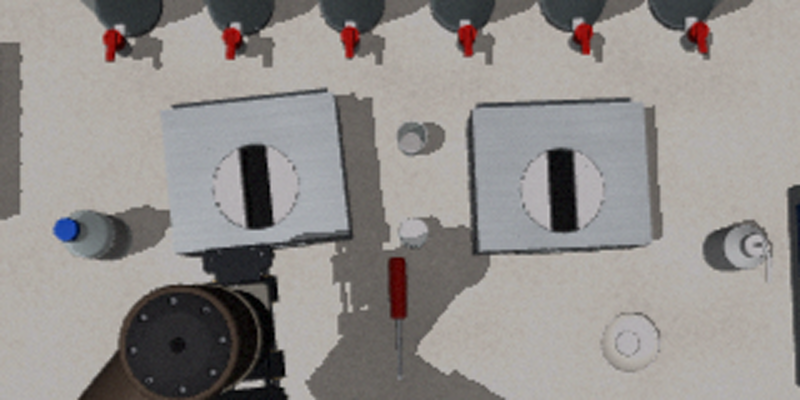

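The slot now points front to back (crop 256,187; heading 5.15° against a box yaw of 5.3°). Both covers are shut, the visible bystanders are in place, and the arm is clear.

```bash
python3 -c "
from plant import *
print(close_job())"
```

```text
the job is handed in; nothing more can be done
None
```

The job is done and handed in at about 12 s on the robot's clock; `close_job()` gave no verdict. I pushed the left box's cover shut with the closed fingertips. I then set both fingertips in the fastener's slot, turned it clockwise to its hard stop and backed the arm away.

Last checks:
- **Cover:** it lies flat at about 123 mm, with a fitted tilt of about 0.002 rad.
- **Fastener:** the slot is within about 0.2° of the box's front-to-back axis. At the stop the turning moment rose from about 0.15 to 1.45 N m.
- **Other box and bystanders:** the other box looks shut and locked as before. The bystanders I could see look unmoved in the picture; I did not measure them. The brass weight was hidden behind the arm in that last view, so I could not check it.
- **Arm:** the tool was about 0.1 m above the covers and in front of the box, with forces at noise level (about 1 N).

No check failed or disagreed.

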